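Slide the tortilla warmer onto the narrow quartz ledge

ROBOT

A 7-joint arm with a two-finger parallel gripper is mounted at the origin on the work surface. World frame = base frame: x ahead of the robot, y to its left, z up, the work surface at z = 0. Lengths are in mm, angles in rad, forces in N, time in s.
With the tool pointing down it reaches from about 400 to 875 mm from the base axis. Payload 6.5 kg.
Tool frame: the origin (TCP) lies where the fingers leave the gripper's body, on its centre line; the fingertips stand 73 mm ahead of it and the grasp point (between the pads) lies 54 mm ahead of it; z points along the fingers, y is the line along which they close (so a half turn about z gives the same grasp; the last joint's range is limited). The gripper opens to 85 mm and grips with 20 to 120 N. Pads are 22 mm wide; open, the fingers measure 114 mm over their backs; the gripper's body (76 mm by 85 mm) begins 54 mm behind the grasp point. The pads swing forward as they close: fully open they stand 13 mm farther back than shut.
Start: joints at [1.124, 0.536, -0.004, 1.538, 0.003, 1.067, -0.071], TCP at [241.578, -603.432, 303.89] pointing down, gripper open.
Joint ranges: [-2.7, 2.7], [-0.37, 2.16], [-1.27, 1.26], [0.24, 2.4], [-1.31, 4.45], [0.19, 1.91], [-2.76, 2.76]. Speed limits (rad/s): [2.39, 2.39, 3.14, 3.14, 3.14, 3.14, 3.14].

INTERFACE

Orientations are given as a unit quaternion [w, x, y, z].
In Python, from bench import r, grab_frame, camera_params gives the robot as it stands. The module is installed in compiled form; this text tells all that it offers.
- The arm moves only by the tool move_arm, never from a script. Its argument "rows" is a list of rows, each an object with "gripper": the opening, from 0 (shut) to 1 (fully open); "delta_pos": the shift along the tool's x, y, z in mm, a list of three; "roll": the turn about the tool's z in degrees. In form: [{"gripper": gripper, "delta_pos": [dx, dy, dz], "roll": roll}, ...]. A call has 1 to 20 rows; each row shifts and turns the commanded pose from where the row before left it, along the tool's axes as they then stand; what a row does not reach is not made up. A row lasts 1/12 s, in which the tool goes at most 41.7 mm and 7.16 degrees, less where a joint would pass 70% of its speed; a pose out of reach is approached as far as the arm can. A call with a gripper value outside its range is refused whole. The fingers move at their own pace and stop on an object; "grip_force" is the grip in N (left out, the last holds). Time passes only in rows, so rows that do not move let the fingers close. It gives the time, the measured TCP pose, the force, the opening and the grip force at its end, in the units of the state.
- r.state(): the state, without advancing time (a new reading comes with each control period).
- grab_frame(name): name is "scene" or "top"; returns the picture (384x512x3 uint8, red, green, blue); there is no depth.
- camera_params(name): a dict with "mtx" (3x3 intrinsics, pixels), "origin" and "orientation" of the camera in the world. Camera axes: x right, y down, z forward; pixel columns grow to the right and rows downward; lengths in mm; the calibration is good to about 2 mm. A picture is of the moment at which its call begins. camera_params takes no time and is no camera call.
- r.close_job(): hands the job in; it is judged then, once.
The state is a dict: "time_s": time; "joints": joint angles; "joint_vel": joint speeds; "tau": joint torques, N m; "ee_pos": TCP position; "tool_rot": TCP orientation; "ft_force": force on the tool from outside, world axes, zero at the start; "torque": the same for the moment, N m; "finger_gap": finger opening in mm; "grasp_force": force on a finger pad.
Only numpy, scipy, OpenCV 4.12 (cv2) and the standard library are available. Lean on these libraries where they do the work, as an engineer would, in place of code of your own. Each camera call takes 0.05 s, during which the arm holds its last target. There are 200 camera calls.

TASK

Slide the lidded steel tortilla warmer off the chopping block onto the narrow quartz ledge, into the gap between the crock and the molcajete, without picking it up. Its whole foot must end up on the ledge, hanging over neither the front nor the back edge; keep its lid on, leave it clear of both neighbours, and see that the crock and the molcajete stay where they are.

Things in the scene. Friction and masses are not known exactly. Their poses are not given: they have to be found in the camera images.
- ledge: Fixed raised ledge of pale quartz, 160 mm deep (x), 760 mm long (y), top 80 mm above the worktop; its back edge is open: what is pushed over it falls. Origin on the worktop under its middle; x points across it away from the robot (front edge -80 mm, back edge +80 mm), y along it, z up. A toggle switch, not used, is on its front face.
- block: Fixed brown wooden butcher's block, 230 mm deep (x), 300 mm wide (y), 82 mm high, standing against the ledge's front edge (1 mm gap, same yaw); its top is 2 mm higher than the ledge's, so things slide across and step down 2 mm. Origin at the centre of its underside.
- warmer: Loose low round steel tortilla warmer without its lid: upright wall 120 mm in diameter (too wide to grip) from 7 to 55 mm above its underside, on a flat foot 110 mm in diameter, 7 mm high. 0.35 to 0.7 kg. Starts on the block. Origin at the centre of its underside, z up. Slides when pushed low on its wall.
- lid: Its loose domed steel lid, 0.15 kg, 120 mm in diameter, on the warmer's rim; a 102 mm plug reaches 10 mm down inside the rim, about 4 mm play. Origin at the centre of the face resting on the rim (55 mm above the warmer's underside); dome to 27 mm, 20 mm black ball knob to 52 mm above the origin. Lifting the knob lifts only the lid.
- crock: Loose white ceramic crock with its lid on (one piece), 130 mm in diameter, 145 mm high, 1.4 kg, standing on the ledge to one side of the gap (either side). Origin at the centre of its underside.
- molcajete: Loose dark stone mortar with its pestle, on a black rubber ring (one piece), 150 mm in diameter, 112 mm high, 3 kg, standing on the ledge on the other side of the gap. Origin at the centre of its underside.
Not all that is in view belongs to the job. What is shaped like the lid but red is not meant.

How it is judged (in metres and radians):
At the end, for the whole second after the job is handed in: Warmer upright and at rest on the ledge between crock and molcajete, its centre within 28 mm of the ledge's middle line (foot wholly on, give or take 3 mm), 3 mm or more clear of both; its lid seated on its rim; crock and molcajete within 20 mm of their starts (x of warmer in the frame of ledge between -0.028 and 0.028 m and z of warmer in the frame of ledge between 0.076 and 0.084 m and angle between warmer's own z axis and vertical below 0.06 rad and horizontal distance between warmer and crock between 0.128 and 0.36 m and horizontal distance between warmer and molcajete between 0.138 and 0.36 m and z of lid in the frame of warmer between 0.05 and 0.059 m and horizontal distance between lid and warmer below 0.009 m and distance of each of crock, molcajete from where it was at the start of the episode below 0.02 m and linear speed of warmer below 0.01 m/s); the robot touches nothing.
It fails at once if the warmer is picked up (more than 30 mm above the block's top) (z of warmer in the frame of ledge above 0.112 m).
It fails at once if the warmer is tipped by more than 20 degrees (angle between warmer's own z axis and vertical above 0.35 rad).
It fails at once if the crock or the molcajete is pushed away by more than 20 mm (distance of any of crock, molcajete from where it was at the start of the episode above 0.02 m).
It also fails if it takes over 37 s, if anything falls off the work surface, if the arm or the gripper's body presses on something with over 40 N, if the wrist force passes 120 N, or if a joint passes its speed limit or range.

## Working session

There is one attempt and no reset: what is moved stays moved. The work goes in short steps, Python scripts to look and compute and a tool call to move; the robot and the scene stay as the last step left them, time stands still between calls to the robot, and variables do not carry over. Pictures are saved under pics/ and viewed, at most 10 in all, crops included, and the job is handed in when it is done.

Besides the shell and the picture viewer there is one more tool, called after "Emit:" as name(argument=value, ...) on one line, values as JSON. move_arm: Moves the arm, as the interface text tells. Its arguments: {"type":"object","properties":{"rows":{"type":"array"},"grip_force":{"type":"number"}},"required":["rows"]}

```bash
mkdir -p pics
python3 - <<'E'
from bench import r, grab_frame, camera_params
import cv2
for n in("scene","top"):
    cv2.imwrite(f"pics/{n}0.png",cv2.cvtColor(grab_frame(n),cv2.COLOR_RGB2BGR)); print(camera_params(n))
s=r.state();print(s)
E
```

```text
{'mtx': array([[419.82566225,   0.        , 253.25226317],
       [  0.        , 419.82566225, 193.00058019],
       [  0.        ,   0.        ,   1.        ]]), 'origin': array([1136.54710162, -526.50425075,  904.63032525]), 'orientation': array([-0.36135858,  0.83123666,  0.38984168, -0.16275456])}
{'mtx': array([[494.99355135,   0.        , 256.21047261],
       [  0.        , 494.99355135, 189.32877722],
       [  0.        ,   0.        ,   1.        ]]), 'origin': array([ 207.62868106,   41.94911671, 1567.49846904]), 'orientation': array([ 0.07013386, -0.66992165,  0.73544882, -0.07349323])}
{'time_s': 0.1, 'joints': array([ 1.12386103,  0.53712927, -0.00444665,  1.5387629 ,  0.0026022 ,
        1.06733282, -0.07119351]), 'joint_vel': array([ 0.00139961, -0.00064698, -0.00095079, -0.00394228,  0.00149189,
        0.0006771 , -0.000292  ]), 'tau': array([ 2.87620074e-03, -5.84568608e+01,  1.05200350e+00, -2.59779543e+01,
        1.26247012e-02,  4.56975598e-03, -1.16373752e-05]), 'ee_pos': array([ 241.36857566, -603.02653994,  303.07981293]), 'tool_rot': array([-7.85345530e-04,  9.81926259e-01,  1.89262146e-01, -2.11329310e-04]), 'ft_force': array([ 0.12016657,  0.22318639, -0.43187752]), 'torque': array([ 0.06555727,  0.03543593, -0.00235212]), 'grasp_force': 0.0, 'finger_gap': 85.33850903192037}
```

View pics/scene0.png

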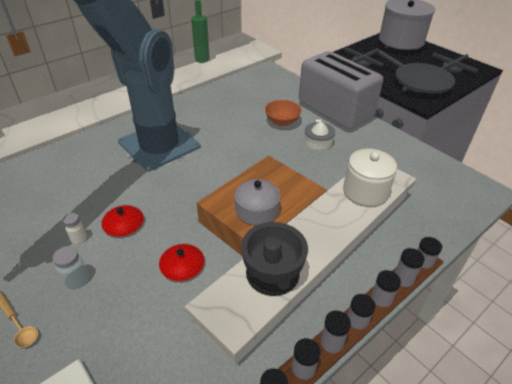

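View pics/top0.png

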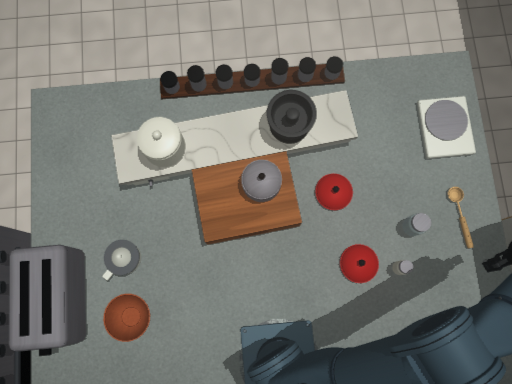

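The top view shows the ledge with corners near (113,133), (350,94), (357,137) and (120,186). The crock is at (160,138), the molcajete at (291,116) and the block around (247,197). The warmer is at (261,180), with its knob at (261,177). The scene view shows the warmer's knob at (258,184). The two red lids are decoys.

```bash
cat > h.py <<'E'
from bench import r, grab_frame, camera_params
import cv2, numpy as np
from scipy.spatial.transform import Rotation as R
def cam(n):
    c=camera_params(n); return c["mtx"],np.array(c["origin"]),R.from_quat(np.roll(c["orientation"],-1)).as_matrix()
def ray(n,p):
    K,o,M=cam(n); return o,M@np.linalg.inv(K)@np.array([p[0],p[1],1.])
def onz(n,p,z):
    o,d=ray(n,p); return o+d*(z-o[2])/d[2]
def tri(p1,p2):
    o,d=ray("top",p1);q,e=ray("scene",p2)
    t=np.linalg.lstsq(np.c_[d,-e],q-o,rcond=None)[0]; a=o+d*t[0];b=q+e*t[1]; return (a+b)/2,np.linalg.norm(a-b)
def blob(m,box):
    x0,y0,x1,y1=box; z=np.zeros(m.shape,np.uint8); z[y0:y1,x0:x1]=m[y0:y1,x0:x1]
    c=max(cv2.findContours(z,0,2)[0],key=cv2.contourArea); M=cv2.moments(c)
    return c,(M["m10"]/M["m00"],M["m01"]/M["m00"])
E
python3 - <<'E'
from h import *
np.set_printoptions(precision=1,suppress=True)
t=cv2.imread("pics/top0.png");s=cv2.imread("pics/scene0.png")
h=cv2.cvtColor(t,cv2.COLOR_BGR2HSV);hs=cv2.cvtColor(s,cv2.COLOR_BGR2HSV)
# knobs (dark)
kt=blob((h[...,2]<60).astype(np.uint8),(250,168,272,186))
ks=blob((hs[...,2]<60).astype(np.uint8),(248,176,268,192))
print("knob",kt[1],ks[1],tri(kt[1],ks[1]),cv2.contourArea(kt[0]),onz("top",kt[1],82+97))
# block
bm=((h[...,1]>90)&(h[...,0]<20)&(h[...,2]>60)).astype(np.uint8)
c,_=blob(bm,(185,140,310,250)); b=cv2.boxPoints(cv2.minAreaRect(c)); print("block px",b);print(np.array([onz("top",p,82)[:2] for p in b]))
# ledge : pale
lm=((h[...,1]<45)&(h[...,2]>150)).astype(np.uint8)
c,_=blob(lm,(105,85,365,195)); b=cv2.boxPoints(cv2.minAreaRect(c)); print("ledge px",b);P=np.array([onz("top",p,80)[:2] for p in b]);print(P,P.mean(0))
# molcajete dark
c,m=blob((h[...,2]<75).astype(np.uint8),(262,88,322,146)); e=cv2.minEnclosingCircle(c);print("mol",e,onz("top",e[0],80+100))
# warmer/lid outline
for y,x in((180,248),(180,275),(205,240),(160,220),(265,265)):print(h[y,x],end=' ')
Z=np.hstack([cv2.resize(t[80:260,100:370],None,fx=2.9,fy=2.9,interpolation=2)])
cv2.imwrite("pics/z.png",Z)
E
```

```text
knob (261.130081300813, 175.67479674796746) (257.2933333333333, 184.0) (array([532.5,   4.4, 178.8]), np.float64(0.8840628798224499)) 20.5 [532.2   4.1 179. ]
block px [[189.9 169.4]
 [287.  150. ]
 [302.  225. ]
 [204.9 244.4]]
[[ 595.2  218.9]
 [ 629.   -86.5]
 [ 391.1 -106.9]
 [ 360.   189.3]]
ledge px [[106.8 126. ]
 [346.5  79.1]
 [357.6 136.2]
 [118.  183.1]]
[[ 761.1  471. ]
 [ 846.7 -301.7]
 [ 653.4 -311.8]
 [ 573.2  442.6]] [708.6  75. ]
mol ((290.5058288574219, 116.4244155883789), 26.80591583251953) [702.5 -99.2 180. ]
[170   6 122] [150   6 130] [ 12 156 149] [ 26  19 199] [ 65  11 134]
```

View pics/z.png

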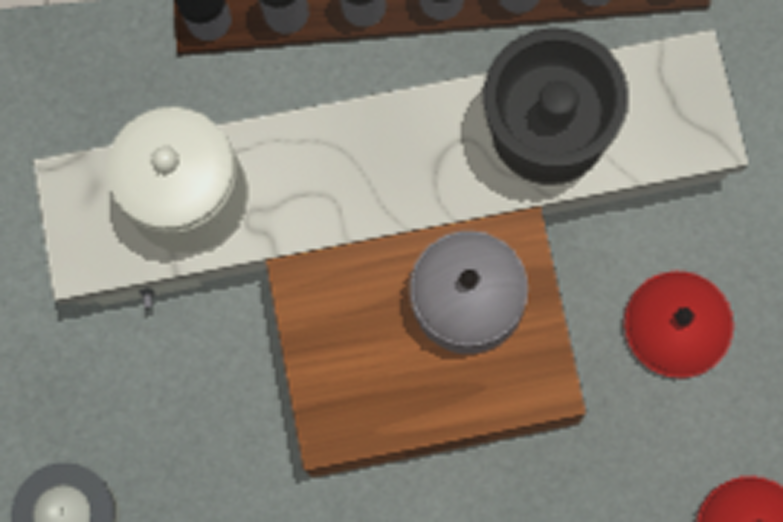

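The zoom shows the ledge's top corners at (36,160), (714,31), (747,166) and (57,300) in zoom pixels. The block corners are at (268,260), (541,209) and (584,415). The crock knob is at (165,159), and the molcajete rim is a circle centred near (556,97).

Run:
```python
from h import *
np.set_printoptions(precision=1,suppress=True)
f=lambda p,z:onz("top",(p[0]/2.9+100-.3,p[1]/2.9+80-.3),z)[:2]
L=[f(p,80) for p in((36,160),(714,31),(747,166),(57,300))]
print("ledge",np.array(L),np.mean(L,0),"lens",[np.linalg.norm(L[i]-L[(i+1)%4]) for i in range(4)])
d1=L[0]-L[1];d2=L[3]-L[2];yaw=[np.degrees(np.arctan2(-d[0],d[1])) for d in(d1,d2)];print("yaw",yaw)
B=[f(p,82) for p in((268,260),(541,209),(584,415),(305,468))];print("block",np.array(B),np.mean(B,0),[np.linalg.norm(B[i]-B[(i+1)%4]) for i in range(4)])
C=f((165,158),80+140);Mo=f((556,97),80+112);W=np.array([532.4,4.3]);Wr=f((469,290),82+58)
print("crock",C,"mol",Mo,"warmer",W,Wr)
a=np.radians(np.mean(yaw));c=np.mean(L,0);Rm=np.array([[np.cos(a),np.sin(a)],[-np.sin(a),np.cos(a)]])
for n,p in dict(C=C,M=Mo,W=W,Wr=Wr,B=np.mean(B,0)).items():print(n,Rm@(p-c))
```

```text
ledge [[ 730.3  455.4]
 [ 808.7 -295. ]
 [ 651.2 -310.4]
 [ 572.7  438.4]] [690.7  72.1] lens [np.float64(754.433673613433), np.float64(158.2811409814348), np.float64(752.9157460407513), np.float64(158.5759220076635)]
yaw [np.float64(5.961347243602965), np.float64(5.983967199234733)]
block [[ 594.8  212. ]
 [ 623.6  -83.6]
 [ 398.  -104.9]
 [ 370.   188.6]] [496.6  53. ] [np.float64(297.0082476528069), np.float64(226.58062556226204), np.float64(294.7970885967567), np.float64(226.0253444600717)]
crock [671.3 290.1] mol [ 708.1 -101.7] warmer [532.4   4.3] [529.    3.3]
C [  3.3 218.8]
M [  -0.8 -174.7]
W [-164.5  -51. ]
Wr [-168.   -51.6]
B [-195.1    1.2]
```

Emit:
move_arm(rows=[{"gripper": 0.7, "delta_pos": [0, 0, 0], "roll": -6.2}, {"gripper": 0.7, "delta_pos": [22, -20, 0], "roll": 0}, {"gripper": 0.7, "delta_pos": [22, -20, 0], "roll": 0}, {"gripper": 0.7, "delta_pos": [22, -20, 0], "roll": 0}, {"gripper": 0.7, "delta_pos": [22, -20, 0], "roll": 0}, {"gripper": 0.7, "delta_pos": [22, -20, 0], "roll": 0}, {"gripper": 0.7, "delta_pos": [22, -20, 0], "roll": 0}, {"gripper": 0.7, "delta_pos": [22, -20, 0], "roll": 0}, {"gripper": 0.7, "delta_pos": [22, -20, 0], "roll": 0}, {"gripper": 0.7, "delta_pos": [22, -20, 0], "roll": 0}, {"gripper": 0.7, "delta_pos": [22, -20, 0], "roll": 0}, {"gripper": 0.7, "delta_pos": [22, -20, 0], "roll": 0}, {"gripper": 0.7, "delta_pos": [22, -20, 0], "roll": 0}, {"gripper": 0.7, "delta_pos": [22, -20, 0], "roll": 0}, {"gripper": 0.7, "delta_pos": [22, -20, 0], "roll": 0}, {"gripper": 0.7, "delta_pos": [22, -20, 0], "roll": 0}, {"gripper": 0.7, "delta_pos": [22, -20, 0], "roll": 0}, {"gripper": 0.7, "delta_pos": [22, -20, 0], "roll": 0}, {"gripper": 0.7, "delta_pos": [22, -20, 0], "roll": 0}, {"gripper": 0.7, "delta_pos": [22, -20, 0], "roll": 0}])

```text
time_s: 1.77
ee_pos: [432.1, -70.2, 303.8]
tool_rot: [0.0, 0.97, 0.242, -0.0]
ft_force: [0.1, -0.8, 0.3]
finger_gap: 59.7
grasp_force: 0.0
```

Emit:
move_arm(rows=[{"gripper": 0.7, "delta_pos": [22, -20, 0], "roll": 0}, {"gripper": 0.7, "delta_pos": [0, 0, 26], "roll": 0}, {"gripper": 0.7, "delta_pos": [0, 0, 26], "roll": 0}, {"gripper": 0.7, "delta_pos": [0, 0, 26], "roll": 0}, {"gripper": 0.7, "delta_pos": [0, 0, 26], "roll": 0}, {"gripper": 0.7, "delta_pos": [0, 0, 18], "roll": 0}, {"gripper": 0.7, "delta_pos": [0, 0, 10], "roll": 0}, {"gripper": 0.7, "delta_pos": [0, 0, 0], "roll": 0}, {"gripper": 0.7, "delta_pos": [0, 0, 0], "roll": 0}])

```text
time_s: 2.52
ee_pos: [442.1, -43.6, 172.0]
tool_rot: [-0.0, 0.97, 0.242, -0.0]
ft_force: [-0.0, 1.1, 0.6]
finger_gap: 60.1
grasp_force: 0.0
```

Run:
```python
from h import *
a=cv2.cvtColor(grab_frame("scene"),cv2.COLOR_RGB2BGR)
cv2.imwrite("pics/s1.png",cv2.resize(a[100:320,150:440],None,fx=2.6,fy=2.6))
print(r.state()["ee_pos"])
```

```text
[442.6396877 -43.623737  172.621855 ]
```

View pics/s1.png

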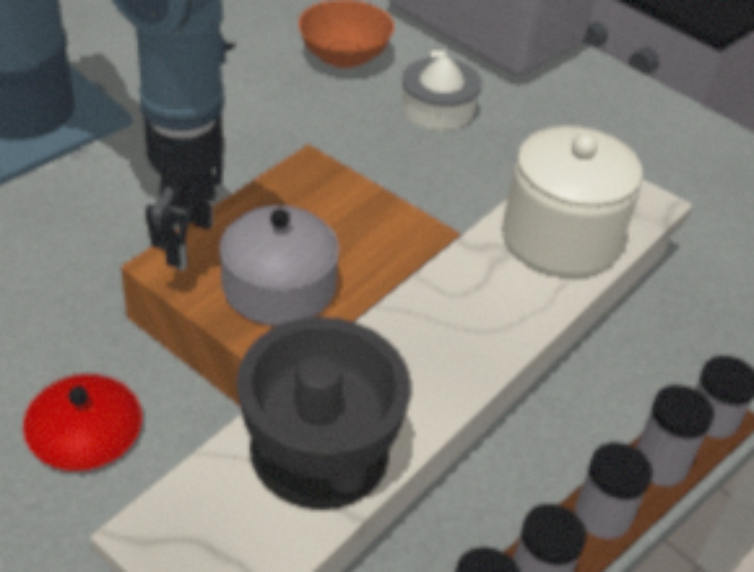

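The fingers stand at zoom (180,230), behind the warmer at zoom (280,265) and clear of its lid.

Emit:
move_arm(rows=[{"gripper": 0.7, "delta_pos": [6, 0, 0], "roll": 0}, {"gripper": 0.7, "delta_pos": [6, 0, 0], "roll": 0}, {"gripper": 0.7, "delta_pos": [6, 0, 0], "roll": 0}, {"gripper": 0.7, "delta_pos": [5, 0, 0], "roll": 0}, {"gripper": 0.7, "delta_pos": [4, 0, 0], "roll": 0}, {"gripper": 0.7, "delta_pos": [4, 0, 0], "roll": 0}, {"gripper": 0.7, "delta_pos": [4, 0, 0], "roll": 0}, {"gripper": 0.7, "delta_pos": [4, 0, 0], "roll": 0}, {"gripper": 0.7, "delta_pos": [5, 0, 0], "roll": 0}, {"gripper": 0.7, "delta_pos": [5, 0, 0], "roll": 0}, {"gripper": 0.7, "delta_pos": [5, 0, 0], "roll": 0}, {"gripper": 0.7, "delta_pos": [5, 0, 0], "roll": 0}, {"gripper": 0.7, "delta_pos": [5, 0, 0], "roll": 0}, {"gripper": 0.7, "delta_pos": [5, 0, 0], "roll": 0}, {"gripper": 0.7, "delta_pos": [5, 0, 0], "roll": 0}, {"gripper": 0.7, "delta_pos": [5, 0, 0], "roll": 0}])

```text
time_s: 3.9
ee_pos: [509.5, -8.0, 171.3]
tool_rot: [0.001, 0.97, 0.241, -0.003]
ft_force: [-6.9, -4.5, 7.9]
finger_gap: 59.9
grasp_force: 5.3
```

```bash
cat > look.py <<'E'
from h import *
import sys
n=sys.argv[1]; np.set_printoptions(precision=1,suppress=True)
t=cv2.cvtColor(grab_frame("top"),cv2.COLOR_RGB2BGR);s=cv2.cvtColor(grab_frame("scene"),cv2.COLOR_RGB2BGR)
A=[cv2.resize(i,(400,300)) for i in(t[60:252,120:376],s[100:292,170:426])]
cv2.imwrite(f"pics/l{n}.png",np.hstack(A)); cv2.imwrite(f"pics/rt{n}.png",t);cv2.imwrite(f"pics/rs{n}.png",s)
st=r.state();print(st["ee_pos"],st["ft_force"])
E
python3 look.py 2
```

```text
[510.9  -7.1 171.4] [-3.6 -1.9  1.1]
```

View pics/l2.png

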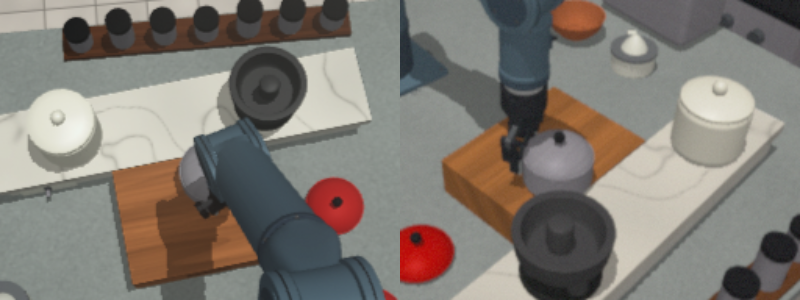

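The push works: the fingers sit against the warmer and the lid is on. The knob is at (559,138), which is scene pixel (272,188).

```bash
cat > knob.py <<'E'
from h import *
import sys
n,x,y=sys.argv[1],*map(int,sys.argv[2:])
h=cv2.cvtColor(cv2.imread(f"pics/rs{n}.png"),cv2.COLOR_BGR2HSV)
p=blob((h[...,2]<60).astype(np.uint8),(x-8,y-8,x+9,y+8))[1]
a=np.radians(5.97);Rm=np.array([[np.cos(a),np.sin(a)],[-np.sin(a),np.cos(a)]])
for z in(177,179):
    w=onz("scene",p,z)[:2];print(p,w,Rm@(w-[690.7,72.1]),"tcp->knob",w-r.state()["ee_pos"][:2])
E
python3 knob.py 2 272 188
```

```text
(271.5208333333333, 187.61805555555554) [564.88163835  25.36728745] [-129.99654732  -33.39317647] tcp->knob [54.01472579 32.48388279]
(271.5208333333333, 187.61805555555554) [566.45294577  23.85038658] [-128.5915313   -35.06527852] tcp->knob [55.5860332  30.96698191]
```

Emit:
move_arm(rows=[{"gripper": 0.7, "delta_pos": [4, 0, 0], "roll": 0}, {"gripper": 0.7, "delta_pos": [5, 0, 0], "roll": 0}, {"gripper": 0.7, "delta_pos": [6, 0, 0], "roll": 0}, {"gripper": 0.7, "delta_pos": [6, 0, 0], "roll": 0}, {"gripper": 0.7, "delta_pos": [6, 0, 0], "roll": 0}, {"gripper": 0.7, "delta_pos": [6, 0, 0], "roll": 0}, {"gripper": 0.7, "delta_pos": [6, 0, 0], "roll": 0}, {"gripper": 0.7, "delta_pos": [6, 0, 0], "roll": 0}, {"gripper": 0.7, "delta_pos": [6, 0, 0], "roll": 0}, {"gripper": 0.7, "delta_pos": [6, 0, 0], "roll": 0}, {"gripper": 0.7, "delta_pos": [6, 0, 0], "roll": 0}, {"gripper": 0.7, "delta_pos": [6, 0, 0], "roll": 0}, {"gripper": 0.7, "delta_pos": [6, 0, 0], "roll": 0}, {"gripper": 0.7, "delta_pos": [6, 0, 0], "roll": 0}, {"gripper": 0.7, "delta_pos": [6, 0, 0], "roll": 0}, {"gripper": 0.7, "delta_pos": [6, 0, 0], "roll": 0}, {"gripper": 0.7, "delta_pos": [6, 0, 0], "roll": 0}, {"gripper": 0.7, "delta_pos": [6, 0, 0], "roll": 0}, {"gripper": 0.7, "delta_pos": [6, 0, 0], "roll": 0}, {"gripper": 0.7, "delta_pos": [4, 0, 0], "roll": 0}])

```text
time_s: 5.67
ee_pos: [614.1, 48.0, 171.9]
tool_rot: [-0.0, 0.97, 0.242, 0.0]
ft_force: [-3.7, -1.7, -0.7]
finger_gap: 59.6
grasp_force: 2.0
```

```bash
python3 look.py 3
```

```text
[614.5  48.3 172.2] [-0.4 -0.5  0.1]
```

View pics/l3.png

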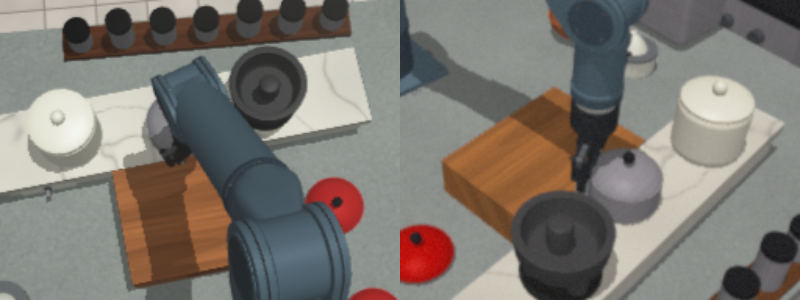

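The warmer is partly on the ledge with its lid on. The knob is at (629,158), which is scene pixel (316,201).

```bash
python3 knob.py 3 316 200
```

```text
(316.0, 200.4) [670.06420606  79.63111689] [-19.74058122   9.63655365] tcp->knob [55.53104608 31.33091516]
(316.0, 200.4) [671.34640357  77.96506382] [-18.6386201   7.846178 ] tcp->knob [56.81324359 29.66486209]
```

Emit:
move_arm(rows=[{"gripper": 0.7, "delta_pos": [3, 0, 0], "roll": 0}, {"gripper": 0.7, "delta_pos": [4, 0, 0], "roll": 0}, {"gripper": 0.7, "delta_pos": [5, 0, 0], "roll": 0}, {"gripper": 0.7, "delta_pos": [4, 0, 0], "roll": 0}, {"gripper": 0.7, "delta_pos": [4, 0, 0], "roll": 0}, {"gripper": 0.7, "delta_pos": [0, 0, 0], "roll": 0}, {"gripper": 0.7, "delta_pos": [-8, 0, 0], "roll": 0}, {"gripper": 0.7, "delta_pos": [-20, 0, 0], "roll": 0}, {"gripper": 0.7, "delta_pos": [-25, 0, 0], "roll": 0}, {"gripper": 0.7, "delta_pos": [-25, 0, 0], "roll": 0}, {"gripper": 0.7, "delta_pos": [-20, 0, -20], "roll": 0}, {"gripper": 0.7, "delta_pos": [-25, 0, -35], "roll": 0}, {"gripper": 0.7, "delta_pos": [-25, 0, -35], "roll": 0}, {"gripper": 0.7, "delta_pos": [-25, 25, -20], "roll": 0}, {"gripper": 0.7, "delta_pos": [-20, 28, 0], "roll": 0}, {"gripper": 0.7, "delta_pos": [-20, 28, 0], "roll": 0}, {"gripper": 0.7, "delta_pos": [-15, 28, 0], "roll": 0}, {"gripper": 0.7, "delta_pos": [-10, 28, 0], "roll": 0}, {"gripper": 0.7, "delta_pos": [0, 20, 0], "roll": 0}, {"gripper": 0.7, "delta_pos": [0, 0, 0], "roll": 0}])

```text
time_s: 7.43
ee_pos: [497.0, -197.7, 280.5]
tool_rot: [0.002, 0.971, 0.239, 0.002]
ft_force: [0.3, 0.3, -0.2]
finger_gap: 59.3
grasp_force: 0.0
```

```bash
python3 look.py 4
```

```text
[ 496.3 -192.9  280. ] [-0.4  0.7 -0.7]
```

View pics/l4.png

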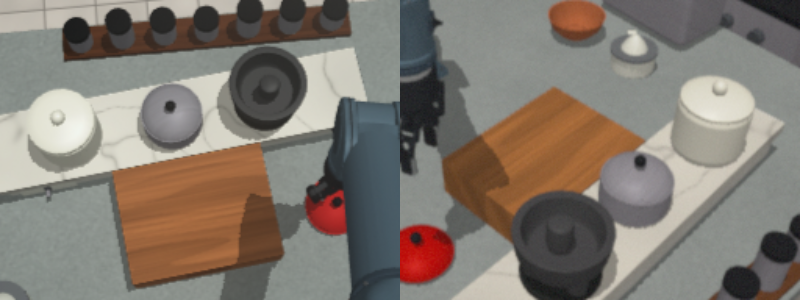

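The warmer stands on the ledge between its neighbours with the lid seated. The knob is at top pixel (229,128) and scene pixel (324,202), and the arm is clear.

```bash
python3 knob.py 4 324 201
python3 - <<'E'
from h import *
h=cv2.cvtColor(cv2.imread("pics/rt4.png"),cv2.COLOR_BGR2HSV);hs=cv2.cvtColor(cv2.imread("pics/rs4.png"),cv2.COLOR_BGR2HSV)
a=blob((h[...,2]<60).astype(np.uint8),(221,120,237,136))[1];b=blob((hs[...,2]<60).astype(np.uint8),(316,193,333,209))[1]
print(a,tri(a,b))
h0=cv2.cvtColor(cv2.imread("pics/top0.png"),cv2.COLOR_BGR2HSV)
for g in(h0,h):print(cv2.minEnclosingCircle(blob((g[...,2]<75).astype(np.uint8),(262,88,322,146))[0]))
# warmer's lid rim: grey neutral-violet outline
m=((h[...,0]>125)&(h[...,2]<170)).astype(np.uint8);m=cv2.morphologyEx(m,2,np.ones((3,3)));m=cv2.morphologyEx(m,3,np.ones((5,5)))
c=blob(m,(205,105,255,160))[0];e=cv2.minEnclosingCircle(c);p=onz("top",e[0],138)[:2];t=np.radians(5.97)
print(e,p,np.array([[np.cos(t),np.sin(t)],[-np.sin(t),np.cos(t)]])@(p-[690.7,72.1]))
E
```

```text
(323.3765432098765, 202.83333333333334) [687.65892144  87.50258045] [-1.42259799 15.63534004] tcp->knob [191.38005702 280.40121811]
(323.3765432098765, 202.83333333333334) [688.89275726  85.81489149] [-0.37098656 13.82847583] tcp->knob [192.61389284 278.71352916]
(228.4090909090909, 127.43181818181819) (array([687.37610998,  86.71811023, 177.11007516]), np.float64(1.4654018408620753))
((290.5058288574219, 116.4244155883789), 26.80591583251953)
((289.5301208496094, 111.31927490234375), 23.235349655151367)
((229.4275360107422, 133.1400909423828), 19.679763793945312) [682.03529793  85.81823363] [-7.19090679 14.54502855]
```

```bash
python3 -c "
from bench import r
print(r.close_job())"
```

```text
the job is handed in; nothing more can be done
None
```

I slid the warmer onto the ledge and handed the job in; no verdict came back. By my camera measurements its centre is within about 7 mm of the ledge's middle line, its lid is seated, and it is well clear of the crock and the molcajete, which the arm did not touch.

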